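# Lock the lathe's pulley cover

### The job

The hinged cover on top of the green lathe headstock is sprung a little ajar. Set a fingertip in the slot of its round quarter-turn fastener, press the cover down fully shut, and while holding it down turn the fastener a quarter turn clockwise (seen from above) to its stop so that it locks; then take the hand away, leaving the cover shut by itself. Nothing is to be gripped or lifted: do not raise the cover further open, and leave all the loose things on the bench where they are.

Things in the scene. Friction and masses are not known exactly. Their poses are not given: they have to be found in the camera images.
- headstock: Dark green cast casing 250 (x) x 210 (y) x 150 mm high, fixed to the bench on a 290 x 230 mm flange. Origin: centre of its underside; x points from its front edge to its hinge edge, y to the spindle side, z up. Cover shut: the fastener's axis is at x = -50, y = 0 and the slot floor 160 mm up. A spindle flange (to y = 167) and a black handwheel (to y = -151), up to 138 mm high, stick out sideways.
- cover (a joint): Opening angle of the cover, rad: 0 = fully shut on its stop, grows as the front edge rises. A spring holds it ajar at about 0.2 to 0.33 at the start and raises it again if it is let go unlocked. Pressed at the fastener it takes about 3 to 5 N to keep it shut. Once locked and let go it rises only by about 0.016, until the cam tongue bears on the casing's keeper lip.
- fastener (a joint): Turn of the fastener, rad: 0 = unlocked, grows clockwise seen from above, hard stop at 1.571 = locked. Starts at 0 to 0.2, stays where left (friction 0.06 N m). Its cam tongue, under the cover, passes below the keeper lip only with the cover within 0.016 of shut; otherwise it strikes the lip (at about 0.65) or swings above it, and the cover cannot shut.
- slot_centre (a point): Centre of the slot's floor, on the fastener's axis: a round aluminium dial, 100 mm diameter, 20 mm high on the cover, within a fixed collar of the same height (outer diameter 116 mm). A straight slot 36 mm wide, 16 mm deep crosses the dial between two half-moon lobes. z: the dial's axis, y along the slot, x across. A narrow fingertip has play: it must go somewhat beyond 90 degrees.
- slot_end (a point): Point on the slot floor, 30 mm from the axis: a good spot to set the fingertip. Unlocked, the slot lies along the headstock's y and this point is at its -y end; locked, the slot lies along the headstock's x and this point is at the front (-x).
- cover_front (a point): Middle of the cover's front edge, on its top face. The cover is a flat green plate 254 x 214 x 6 mm, hinged along the casing's far top edge (headstock x = 125, z = 150 mm, axis parallel to y); its top is 156 mm above the bench when shut.
- drive_centre: Loose steel drive centre, 32 mm diameter, 65 mm high, standing in front of the headstock; origin centre of its underside. To be left alone.
- finial: Loose turned wooden finial, 44 mm diameter, 80 mm high, standing in front of the headstock; origin centre of its underside. To be left alone.
- wax_jar: Loose amber jar, 64 mm diameter, 60 mm high, beside the headstock (+y side); origin centre of its underside. To be left alone.
- blank: Loose square wooden blank 50 x 50 x 90 mm standing beside the headstock (-y side); origin centre of its underside. To be left alone.

How it is judged (in metres and radians):
On the way:
1. the cover is pressed fully shut with the fastener still unlocked (value of joint cover below 0.025 rad and value of joint fastener below 0.8 rad), for 0.1 s.
At the end, for the whole second after the job is handed in: The cover is shut (within 0.03 rad), held by the fastener alone, which is turned at least 1.4 rad clockwise (stop at 1.571); both are at rest (value of joint cover below 0.03 rad and value of joint fastener above 1.4 rad and velocity of joint cover between -0.05 and 0.05 rad/s and velocity of joint fastener between -0.05 and 0.05 rad/s); the robot touches nothing.
It fails at once if the cover is lifted further open (value of joint cover above 0.45 rad).
It fails at once if a loose thing on the bench is moved more than 30 mm, lifted or knocked over (distance of any of drive_centre, finial, wax_jar, blank from where it was at the start of the episode above 0.03 m or angle between any of drive_centre, finial, wax_jar, blank's own z axis and vertical above 0.5 rad).
It also fails if it takes over 40 s, if anything falls off the work surface, if the arm or the gripper's body presses on something with over 40 N, if the wrist force passes 120 N, or if a joint passes its speed limit or range.

### The arm

A 6-joint arm with a two-finger parallel gripper is mounted at the origin on the work surface. World frame = base frame: x ahead of the robot, y to its left, z up, the work surface at z = 0. Lengths are in mm, angles in rad, forces in N, time in s.
With the tool pointing down it reaches from about 400 to 925 mm from the base axis. Payload 12.5 kg.
Tool frame: the origin (TCP) lies on the mounting face of the last link; the fingertips stand 190 mm ahead of it and the grasp point (between the pads) lies 171 mm ahead of it; x points along the fingers, y is the direction in which the jaws open and shut, and the axes are right-handed (so a half turn about x gives the same grasp; the last joint's range is limited). The gripper opens to 95 mm and grips with 3 to 60 N. Pads are 20 mm wide; open, the fingers measure 119 mm over their backs; the gripper's body (75 mm by 180 mm) begins 59 mm behind the grasp point.
Start: joints at [1.228, 0.491, 1.559, -0, 1.092, -0.106], TCP at [146.596, 607.564, 404.761] pointing down, gripper open.
Joint ranges: [-3.1, 3.1], [-0.84, 2.19], [0.05, 2.79], [-1.13, 4.28], [0.06, 2.93], [-2.69, 2.69]. Speed limits (rad/s): [2.22, 2.22, 2.79, 3.14, 3.14, 3.14].

### API

Orientations are given as [roll, pitch, yaw] about the fixed x, y, z axes, in that order (R = Rz(yaw) Ry(pitch) Rx(roll)).
In Python, from cell import env, eyes gives the robot as it stands. The module is installed in compiled form; this text tells all that it offers.
- The arm moves only by the tool jog_arm, never from a script. Its argument "deltas" is one flat list of numbers, 7 for each row, row after row: the shift along the tool's x, y, z in mm, then the turn, a rotation vector about the tool's x, y, z in rad, then the opening, from 0 (shut) to 1 (fully open). A call has 1 to 10 rows; each row shifts and turns the pose as measured when the row begins, along the tool's axes as they then stand; what a row does not reach is not made up. A row lasts 1/8 s, in which the tool goes at most 62.5 mm and 10.7 degrees, less where a joint would pass 70% of its speed; a pose out of reach is approached as far as the arm can. A call is refused whole if a number of a shift passes 62.5 or a number of a turn 0.188, either way. A call with a gripper value outside its range is refused whole. The fingers move at their own pace and stop on an object; the grip force is fixed at half the most. Time passes only in rows, so rows that do not move let the fingers close. It gives the time, the measured TCP pose, the force and the opening at its end, in the units of the state.
- env.state(): the state, without advancing time (a new reading comes with each control period).
- eyes.read_camera(name): name is "side" or "top" or "wrist"; returns a dict with "image" (480x640x3 uint8, red, green, blue), "fovy" (degrees; the focal length in pixels is half the picture's height over the tangent of half this angle, whatever the lens; pixels are square), "cx", "cy" (the principal point, pixels), "world_from_camera" (4x4, takes a point from camera to world coordinates). Camera axes: x right, y up, looking along -z (the intrinsics and any distortion apply to the point x, -y, -z); pixel columns grow to the right and rows downward; lengths in mm; the calibration is good to about 2 mm. A picture is of the moment at which its call begins. There is no depth.
- env.job_done(): hands the job in, once; it reports no verdict.
The state is a dict: "t": time; "joints": joint angles; "qvel": joint speeds; "tau": joint torques, N m; "eef_pos": TCP position; "tcp_rot": TCP orientation; "ft_force": force on the tool from outside, world axes, zero at the start; "moment": the same for the moment, N m; "opening": opening from 0.0 (shut) to 1.0 (fully open).
Only numpy, scipy, OpenCV 4.12 (cv2) and the standard library are available. Lean on these libraries where they do the work, as an engineer would, in place of code of your own. Each camera call takes 0.05 s, during which the arm holds its last target.

## Working session

There is one attempt and no reset: what is moved stays moved. The work goes in short steps, Python scripts to look and compute and a tool call to move; the robot and the scene stay as the last step left them, time stands still between calls to the robot, and variables do not carry over. Pictures are saved under pics/ and viewed, and the job is handed in when it is done.

Besides the shell and the picture viewer there is one more tool, called after "Emit:" in YAML: its name, and indented under it one key for each argument. jog_arm: Moves the arm, as the interface text tells. Its arguments: {"type":"object","properties":{"deltas":{"type":"array","items":{"type":"number"}}},"required":["deltas"]}

```bash
mkdir -p pics; python3 - <<'E'
from cell import env, eyes
import cv2
print(env.state())
for n in ("side","top","wrist"):
    c=eyes.read_camera(n)
    print(n,c["fovy"],c["cx"],c["cy"],c["world_from_camera"].round(3).tolist(),[k for k in c])
    cv2.imwrite(f"pics/{n}0.png",c["image"][:,:,::-1])
E
```

```text
{'t': 0.0, 'joints': array([ 1.22838985e+00,  4.91540776e-01,  1.55947857e+00,  2.10979358e-06,
        1.09167292e+00, -1.05612719e-01]), 'qvel': array([ 0.00044318, -0.00107947, -0.00123148,  0.00069848, -0.00076005,
        0.00051382]), 'tau': array([-3.79667063e-04, -6.12640429e+01, -2.58184755e+01,  6.91780611e-02,
        4.82597400e-02, -1.01896030e-04]), 'eef_pos': array([146.58767167, 607.52161075, 404.16326876]), 'tcp_rot': array([-1.6781107 ,  1.56969671, -1.91490543]), 'ft_force': array([ 0.10229632, -1.15850614, -0.06304663]), 'moment': array([ 0.00675518, -0.00191016,  0.01420123]), 'opening': 1.0010800492366707}
side 57.070566297924955 319.3626972208416 239.81796527841132 [[-0.891, 0.267, -0.367, 315.706], [-0.453, -0.519, 0.725, 513.739], [0.003, 0.812, 0.583, 518.544], [0.0, 0.0, 0.0, 1.0]] ['image', 'fovy', 'cx', 'cy', 'world_from_camera']
top 45.983054321260425 308.5314975080505 235.64252974635187 [[0.019, 0.988, -0.156, 374.606], [-1.0, 0.017, -0.011, 31.548], [-0.008, 0.156, 0.988, 1236.11], [0.0, 0.0, 0.0, 1.0]] ['image', 'fovy', 'cx', 'cy', 'world_from_camera']
wrist 61.78675861397735 313.3584159234114 239.40908815941341 [[0.235, -0.944, -0.231, 82.399], [0.972, 0.228, 0.055, 622.022], [0.0, -0.237, 0.971, 384.43], [0.0, 0.0, 0.0, 1.0]] ['image', 'fovy', 'cx', 'cy', 'world_from_camera']
```

View pics/side0.png

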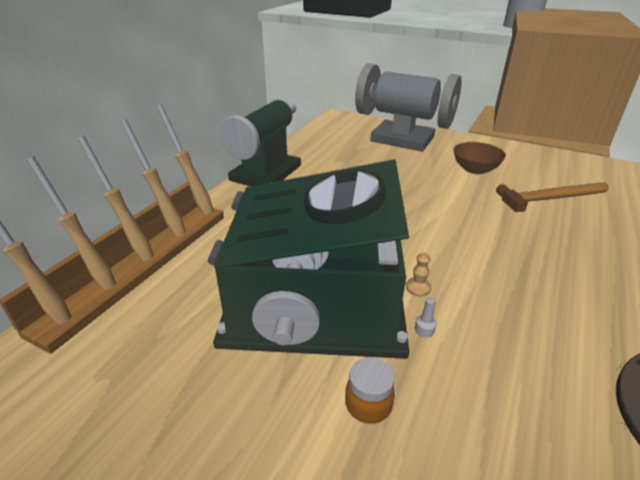

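View pics/top0.png

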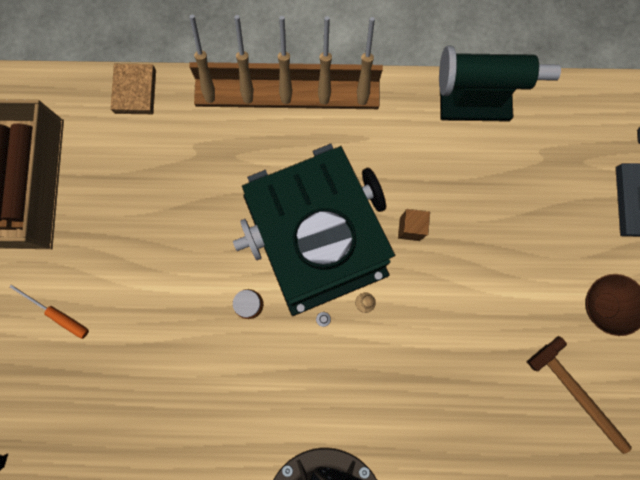

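View pics/wrist0.png

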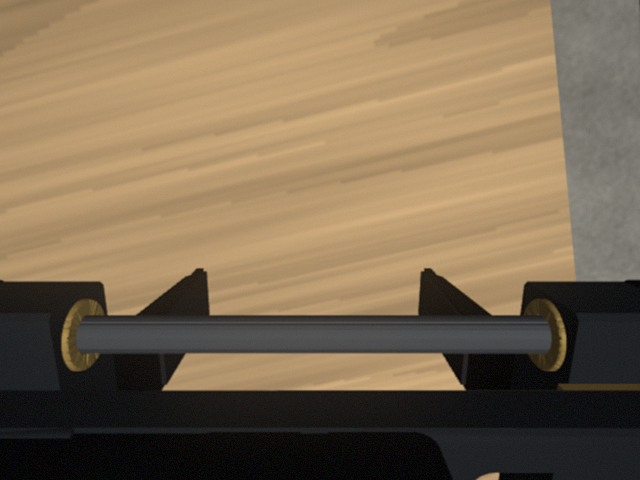

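```bash
python3 - <<'E'
import cv2
a=cv2.imread("pics/top0.png")[130:330,220:440]; a=cv2.convertScaleAbs(a,alpha=1.8,beta=20)
cv2.imwrite("pics/top0c.png",cv2.resize(a,None,fx=3,fy=3,interpolation=2))
a=cv2.imread("pics/side0.png")[150:360,205:425]; a=cv2.convertScaleAbs(a,alpha=1.8,beta=20)
cv2.imwrite("pics/side0c.png",cv2.resize(a,None,fx=2.8,fy=2.8,interpolation=2))
E
```

```text
(no output)
```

View pics/top0c.png

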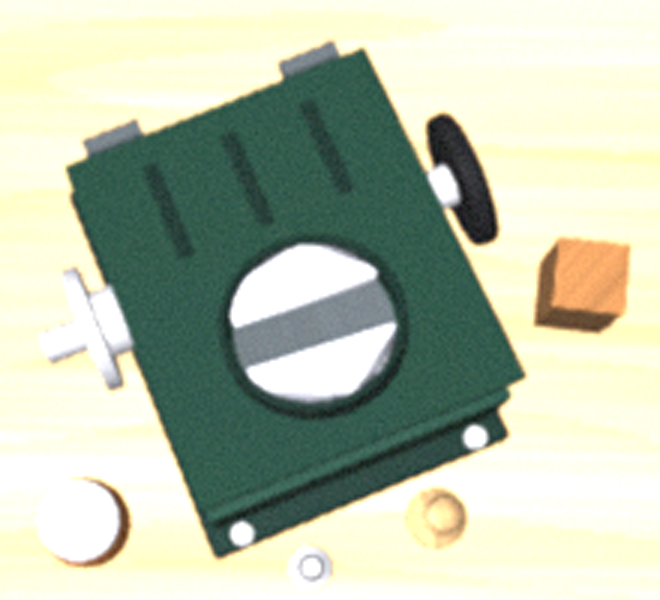

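View pics/side0c.png

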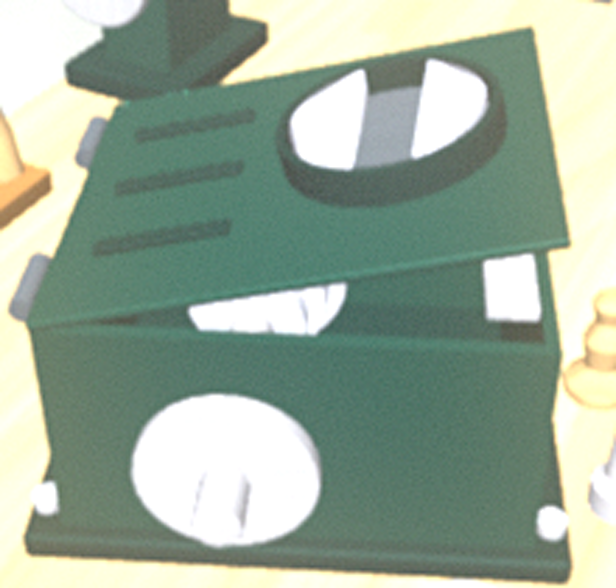

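```bash
cat > h.py <<'E'
import numpy as np, json
from scipy.optimize import least_squares
from scipy.spatial.transform import Rotation as R
def proj(c,P):
    M=np.linalg.inv(np.array(c["w"]));p=P@M[:3,:3].T+M[:3,3]
    f=240/np.tan(np.radians(c["fovy"]/2))
    return np.c_[c["cx"]+f*p[:,0]/-p[:,2], c["cy"]-f*p[:,1]/-p[:,2]]
def ray(c,uv):
    f=240/np.tan(np.radians(c["fovy"]/2)); uv=np.atleast_2d(uv)
    d=np.c_[(uv[:,0]-c["cx"])/f,-(uv[:,1]-c["cy"])/f,-np.ones(len(uv))]
    W=np.array(c["w"]); return W[:3,3],d@W[:3,:3].T
def cov(P,a):
    P=np.array(P,float);h=np.array([125,0,150]);return (P-h)@R.from_euler('y',a).as_matrix().T+h
def toW(P,p): return np.array(P)@R.from_euler('z',p[2]).as_matrix().T+[p[0],p[1],0]
E
python3 - <<'E'
from h import *
from cell import eyes
C={}
for n in("top","side"):
    c=eyes.read_camera(n);C[n]=dict(fovy=c["fovy"],cx=c["cx"],cy=c["cy"],w=c["world_from_camera"].tolist())
json.dump(C,open("cams.json","w"))
T=np.array([(70,168),(364,50),(523,377),(210,520)])/3+[220,130]
S=np.array([(32,322),(125,100),(532,30),(568,243)])/2.8+[205,150]
F=np.array([(28,552),(568,577)])/2.8+[205,150]
tc=[(125,107,156),(125,-107,156),(-129,-107,156),(-129,107,156)]
sc=[(125,107,156),(125,-107,156),(-129,-107,156),(-129,107,156)]
fl=[(145,115,0),(-145,115,0)]
FT=np.array([(218,557),(507,436)])/3+[220,130]
def res(p,full=False):
    r=[proj(C["top"],toW(cov(tc,p[3]),p))-T,proj(C["side"],toW(cov(sc,p[3]),p))-S,proj(C["side"],toW(fl,p))-F]
    return np.vstack(r).ravel()
for y0 in (-0.4,0.4,2.7):
    s=least_squares(res,[550,0,y0,0.25]);print(s.x,s.cost)
    if y0==-.4 or s.cost<best.cost: best=s
print(best.fun.reshape(-1,2).round(1))
p=best.x;json.dump(p.tolist(),open("pose.json","w"))
print("flange top view",proj(C["top"],toW([(-145,115,12),(-145,-115,12)],p)),FT)
# slot angle
L=np.array([(232,328),(378,280),(250,366),(396,322)])/3+[220,130]
o,d=ray(C["top"],L)
pl=toW(cov([(-50,0,176),(-50,1,176),(-49,0,176)],p[3]),p)
ey=pl[1]-pl[0];ex=pl[2]-pl[0];n=np.cross(ex,ey)
X=o+d*(((pl[0]-o)@n)/(d@n))[:,None]
q=np.c_[(X-pl[0])@ex,(X-pl[0])@ey];print(q)
for i in(0,2):
    v=q[i]-q[i+1];print("slot dir x/y atan",np.arctan2(v[0],v[1]))
print("slot centre open",toW(cov([(-50,0,160)],p[3]),p),"shut",toW([(-50,0,160)],p))
E
```

```text
[5.68341538e+02 2.61582068e+01 4.09886446e-01 2.17142394e-01] 28.802879270198495
[5.68341539e+02 2.61582059e+01 4.09886455e-01 2.17142377e-01] 28.802879270200744
[5.68341538e+02 2.61582069e+01 4.09886452e-01 2.17142401e-01] 28.802879270202116
[[-0.6 -0.2]
 [ 1.9 -1.2]
 [ 3.6  1.5]
 [-0.9 -1.1]
 [-2.5 -0.9]
 [-3.7 -0.5]
 [ 1.2 -0.8]
 [ 2.6  0.3]
 [-0.5  0.9]
 [ 1.4  1.7]]
flange top view [[293.65030851 317.39037889]
 [392.07329139 276.4543385 ]] [[292.66666667 315.66666667]
 [389.         275.33333333]]
[[ 19.70418688  49.91371714]
 [ 12.63310347 -44.12356086]
 [ -7.57657705  48.82303717]
 [-17.02233938 -43.31176397]]
slot dir x/y atan 0.07505322850414146
slot dir x/y atan 0.10216417553566066
slot centre open [[528.22828098   8.72914878 197.46717167]] shut [[522.48323396   6.23294764 160.        ]]
```

```bash
cat > ov.py <<'E'
from h import *
import cv2,sys
def overlay(p,phi,C,names=("top","side"),pre="ov"):
    for n in names:
        im=cv2.convertScaleAbs(cv2.imread(f"pics/{n}0.png"),alpha=1.8,beta=20)
        (x0,y0,w,h,s)={"top":(220,130,220,200,3),"side":(205,150,220,210,2.8)}[n]
        im=cv2.resize(im[y0:y0+h,x0:x0+w],None,fx=s,fy=s,interpolation=2)
        def pl(P,col):
            u=((proj(C[n],P)+0.5-[x0,y0])*s*8).astype(np.int32);cv2.polylines(im,[u],False,col,1,cv2.LINE_AA,3)
        def rect(x1,x2,y,z): return [(x1,-y,z),(x2,-y,z),(x2,y,z),(x1,y,z),(x1,-y,z)]
        pl(toW(cov(rect(-129,125,107,156),p[3]),p),(0,0,255))
        pl(toW(rect(-145,145,115,0),p),(255,0,0)); pl(toW(rect(-125,125,105,150),p),(255,0,255))
        t=np.linspace(0,2*np.pi,60)
        for r,z in((58,156),(58,176),(50,176)): pl(toW(cov(np.c_[-50+r*np.cos(t),r*np.sin(t),0*t+z],p[3]),p),(0,255,255))
        for z,col in((160,(255,255,0)),(176,(0,140,255))):
          for sx in(-18,18):
            a=np.array([(sx,-46.6,z),(sx,46.6,z)])@R.from_euler('z',-phi).as_matrix().T+[-50,0,0]
            pl(toW(cov(a,p[3]),p),col)
        cv2.imwrite(f"pics/{pre}_{n}.png",im)
E
python3 - <<'E'
from ov import *
overlay(json.load(open("pose.json")),-0.09,json.load(open("cams.json")))
E
```

```text
(no output)
```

View pics/ov_top.png

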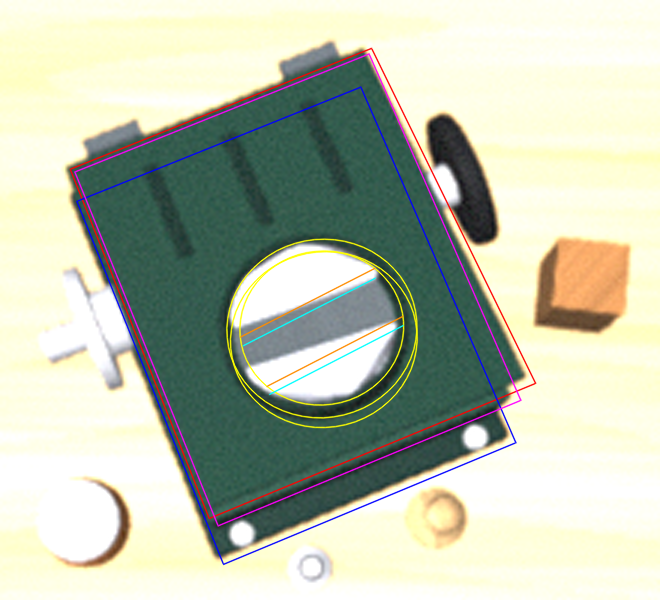

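View pics/ov_side.png

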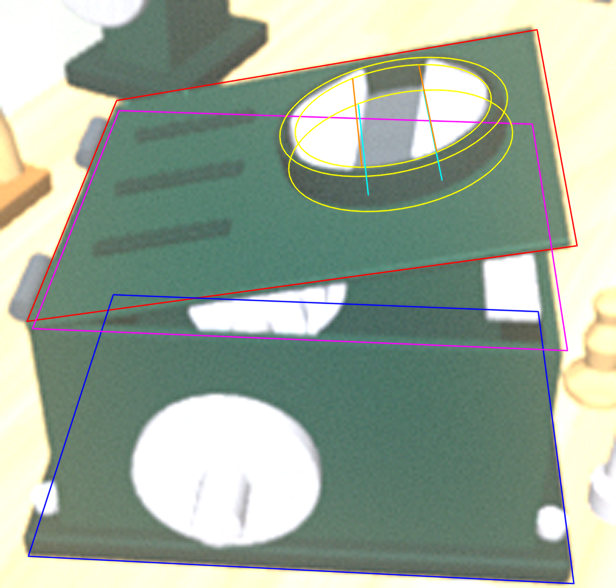

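```bash
cat > fit.py <<'E'
from ov import *
C=json.load(open("cams.json"))
T=np.array([(70,168),(364,50),(523,377),(210,520),(218,557),(507,436)])/3+[220,130]-.5
S=np.array([(32,322),(125,100),(532,30),(568,243),(28,552),(568,577)])/2.8+[205,150]-.5
cc=[(125,107,156),(125,-107,156),(-129,-107,156),(-129,107,156)]
# collar/dial circle extremes in crops: fit centre via bbox of collar top outer circle
def dist(uv,c,k):
    f=240/np.tan(np.radians(c["fovy"]/2));d=(uv-[c["cx"],c["cy"]])/f
    return [c["cx"],c["cy"]]+d*f*(1+k*(d**2).sum(1))[:,None]
t=np.linspace(0,2*np.pi,120)
def bb(u): return np.r_[u.min(0),u.max(0)]
BT=np.array([219,234,409,419])/3+np.array([220,130,220,130])-.5
def res(q):
    p=q[:4];r=[]
    for i,(n,obs,fl) in enumerate((("top",T,[(-145,115,14),(-145,-115,14)]),("side",S,[(145,115,0),(-145,115,0)]))):
        c=C[n];dt=q[4+3*i:7+3*i]
        P=np.vstack([toW(cov(cc,p[3]),p),toW(fl,p)])+dt
        r.append((dist(proj(c,P),c,q[10+i])-obs).ravel())
    c=C["top"]
    u=np.vstack([toW(cov(np.c_[-50+58*np.cos(t),58*np.sin(t),0*t+z],p[3]),p)for z in(176,156)])+q[4:7]
    r.append(bb(dist(proj(c,u),c,q[10]))-BT)
    return np.concatenate(r+[q[4:10]/2,q[10:12]/.5])
if __name__=="__main__":
    s=least_squares(res,[568,26,.41,.22]+[0]*8)
    print(s.x.round(4),s.cost);print(s.fun[:24].reshape(-1,2).round(1),s.fun[24:].round(1))
    print(np.sqrt(np.diag(np.linalg.inv(s.jac.T@s.jac)))[:4])
    overlay(s.x,.09,C,pre="ov2")
    p=s.x;json.dump(p.tolist(),open("pose.json","w"))
    print("slot centre open",toW(cov([(-50,0,160)],p[3]),p),"shut",toW([(-50,0,160)],p))
E
python3 fit.py
```

```text
[ 5.697018e+02  2.733290e+01  4.084000e-01  2.242000e-01  3.946000e-01
  1.814700e+00 -2.338000e-01 -3.946000e-01 -1.814600e+00 -1.191500e+00
 -6.846000e-01 -1.443000e-01] 17.80070682126857
[[-0.5  0. ]
 [ 0.3  0.3]
 [ 0.9  0.4]
 [-2.1 -2.6]
 [ 0.2  0.1]
 [ 0.8  0.1]
 [-1.3 -0.4]
 [-2.8  0.6]
 [ 0.4 -0.1]
 [ 1.5  0.1]
 [ 1.5 -0.6]
 [-0.2  0.4]] [ 0.8  0.5  0.7  1.3  0.2  0.9 -0.1 -0.2 -0.9 -0.6 -1.4 -0.3]
[1.58947511 1.75401455 0.00361302 0.00596995]
slot centre open [[529.87272842  10.0988858  198.65374471]] shut [[523.81342367   7.47703477 160.        ]]
```

```bash
cat > st.py <<'E'
from h import *
from cell import env
def st():
    s=env.state();M=R.from_euler('xyz',s["tcp_rot"]).as_matrix()
    return s,M
def to(target,ydir=None):
    s,M=st();d=np.array(target)-s["eef_pos"]
    print("t",s["t"],"pos",s["eef_pos"].round(1),"F",s["ft_force"].round(1),"Mo",s["moment"].round(2),"op",round(s["opening"],3),"q",s["joints"].round(2))
    print("tool y ang",np.degrees(np.arctan2(M[1,1],M[0,1])).round(2),"x",M[:,0].round(3))
    print("tool shift",(M.T@d).round(1))
E
python3 - <<'E'
from st import *
to([527,9,450])
s,M=st();print(M.round(3))
E
```

```text
t 0.25 pos [146.6 607.6 404.5] F [-0.6  0.5  0.3] Mo [ 0.04 -0.03  0.05] op 0.998 q [ 1.23  0.49  1.56  0.    1.09 -0.11]
tool y ang 76.43 x [-0. -0. -1.]
tool shift [ -45.3 -492.6  510.2]
[[-0.     0.235  0.972]
 [-0.     0.972 -0.235]
 [-1.    -0.    -0.   ]]
```

View pics/ov2_top.png

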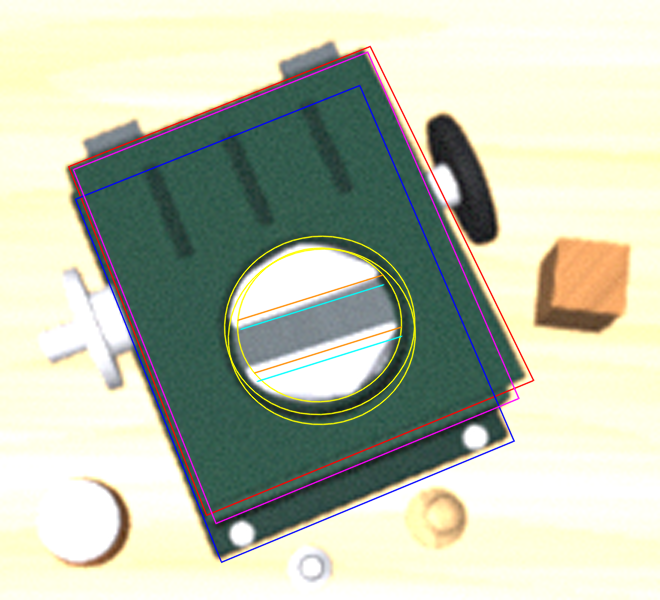

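View pics/ov2_side.png

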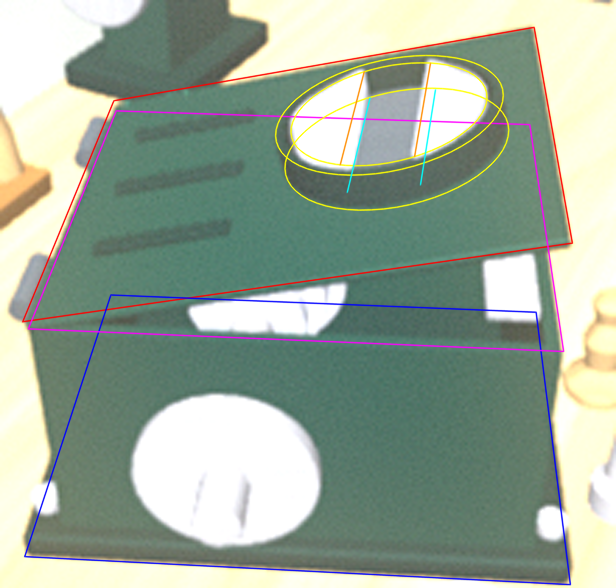

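Emit:
jog_arm:
  deltas: [-30,0,0,0,0,0,0.5,-15,-30,30,0,0,0,0.5,0,-42,43,0,0,0,0.5,0,-42,43,0,0,0,0.5,0,-42,43,0,0,0,0.5,0,-42,43,0,0,0,0.5,0,-42,43,0,0,0,0.5,0,-42,43,0,0,0,0.5,0,-42,43,0,0,0,0.5,0,-42,43,0,0,0,0.5]

```text
t: 1.5
eef_pos: [430.2, 153.5, 451.1]
tcp_rot: [0.198, 1.568, -0.032]
ft_force: [0.9, 1.0, -0.7]
opening: 0.498
```

```bash
python3 -c "
from st import *
to([527,9,450])"
```

```text
t 1.5 pos [430.2 153.5 451.1] F [ 0.9  1.  -0.7] Mo [ 0.01 -0.02 -0.  ] op 0.498 q [ 0.2   0.2   1.89 -0.    1.05 -1.14]
tool y ang 76.83 x [ 0.003 -0.    -1.   ]
tool shift [   1.4 -118.6  127.2]
```

Emit:
jog_arm:
  deltas: [0,-42,45,0,0,0,0.5,0,-42,45,0,0,0,0.5,0,-35,37,0,0,0,0.5,0,0,0,-0.185,0,0,0.5,0,0,0,-0.185,0,0,0.5,0,0,0,-0.185,0,0,0.5]

```text
t: 2.25
eef_pos: [529.6, 0.2, 450.9]
tcp_rot: [-0.311, 1.568, 0.02]
ft_force: [-0.8, 0.0, 0.4]
opening: 0.5
```

```bash
python3 -c "
from st import *
from cell import eyes
import cv2
to([527,9,450])
c=eyes.read_camera('wrist');cv2.imwrite('pics/w1.png',c['image'][:,:,::-1])
json.dump(dict(fovy=c['fovy'],cx=c['cx'],cy=c['cy'],w=c['world_from_camera'].tolist()),open('w1.json','w'))
c=eyes.read_camera('side');cv2.imwrite('pics/s1.png',c['image'][:,:,::-1])
"
```

```text
t 2.25 pos [5.296e+02 2.000e-01 4.509e+02] F [-0.8  0.   0.4] Mo [ 0.08  0.03 -0.  ] op 0.5 q [-0.12  0.31  1.73  0.    1.1  -2.03]
tool y ang 109.0 x [ 0.003  0.    -1.   ]
tool shift [0.9 9.2 0.4]
```

View pics/w1.png

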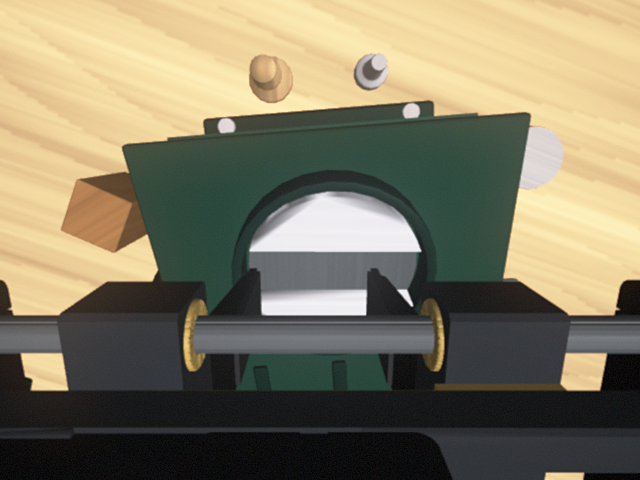

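View pics/s1.png

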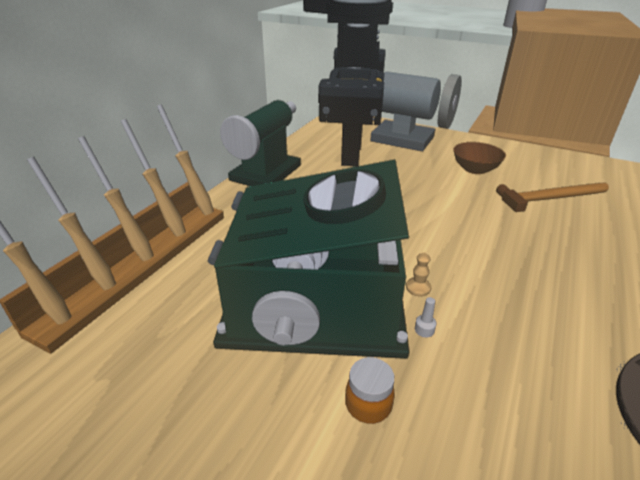

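```bash
python3 - <<'E'
from ov import *
c=json.load(open('w1.json'));p=json.load(open('pose.json'))
print(np.array(c['w'])[:3,3])
im=cv2.convertScaleAbs(cv2.imread('pics/w1.png'),alpha=1.5,beta=10)
def pl(P,col):cv2.polylines(im,[((proj(c,P)+.5)*8).astype(np.int32)],False,col,1,cv2.LINE_AA,3)
t=np.linspace(0,2*np.pi,60)
for r,z in((58,156),(58,176),(50,176)): pl(toW(cov(np.c_[-50+r*np.cos(t),r*np.sin(t),0*t+z],p[3]),p),(0,255,255))
for z,col in((160,(255,255,0)),(176,(0,140,255))):
  for sx in(-18,18):
    a=np.array([(sx,-46.6,z),(sx,46.6,z)])@R.from_euler('z',-.077).as_matrix().T+[-50,0,0]
    pl(toW(cov(a,p[3]),p),col)
pl(toW(cov([(125,-107,156),(-129,-107,156),(-129,107,156),(125,107,156)],p[3]),p),(0,0,255))
pl(toW([(-145,-115,0),(-145,115,0)],p),(255,0,0))
cv2.imwrite('pics/w1o.png',im[60:330,90:570].repeat(1,0) if 0 else cv2.resize(im[60:400,100:560],None,fx=1.7,fy=1.7))
E
```

```text
[467.27397062 -22.33786974 430.87131604]
```

View pics/w1o.png

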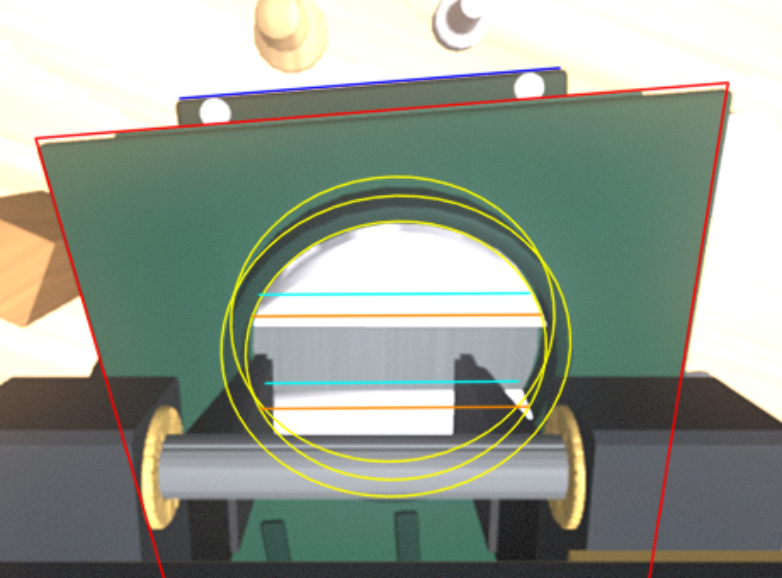

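Emit:
jog_arm:
  deltas: [5,9.6,6.4,0,0,0,0.5,15,0,0,0,0,0,0.5,0,0,0,0,0,0,0.5]

```text
t: 2.72
eef_pos: [532.6, 12.8, 429.2]
tcp_rot: [-0.256, 1.568, 0.064]
ft_force: [-0.5, 0.1, -1.4]
opening: 0.5
```

```bash
cat > look.py <<'E'
from st import *
from cell import eyes
import cv2,sys
k=sys.argv[1]
to([float(v) for v in sys.argv[2:5]])
im=[]
for n,(x0,y0) in dict(side=(205,110),wrist=(200,150)).items():
    c=eyes.read_camera(n)['image'][:,:,::-1];cv2.imwrite(f'pics/{n}{k}.png',c)
    im.append(cv2.resize(cv2.convertScaleAbs(c[y0:y0+200,x0:x0+240],alpha=1.6,beta=15),None,fx=1.66,fy=2*.83,interpolation=2))
cv2.imwrite(f'pics/L{k}.png',np.hstack(im)[:,:800])
E
python3 look.py 2 532.5 11.3 425
```

```text
t 2.725 pos [532.6  12.8 429.2] F [-0.5  0.1 -1.4] Mo [ 0.04 -0.01 -0.02] op 0.5 q [-0.1   0.33  1.75  0.    1.05 -1.99]
tool y ang 108.32 x [ 0.003  0.    -1.   ]
tool shift [ 4.2 -1.4 -0.6]
```

View pics/L2.png

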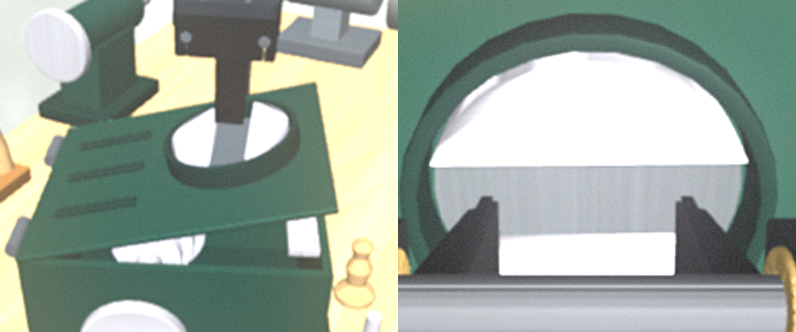

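Emit:
jog_arm:
  deltas: [15,0,0,0,0,0,0.5,12,0,0,0,0,0,0.5,3,0,0,0,0,0,0.5]

```text
t: 3.2
eef_pos: [532.8, 12.5, 398.4]
tcp_rot: [-0.326, 1.566, -0.007]
ft_force: [-0.3, -1.3, 0.4]
opening: 0.499
```

```bash
python3 look.py 3 532.5 11.3 390
```

```text
t 3.2 pos [532.8  12.5 398.4] F [-0.3 -1.3  0.4] Mo [ 0.05  0.04 -0.  ] op 0.499 q [-0.1   0.37  1.79  0.    0.98 -1.99]
tool y ang 108.29 x [ 0.005 -0.    -1.   ]
tool shift [ 8.4 -1.  -0.7]
```

View pics/L3.png

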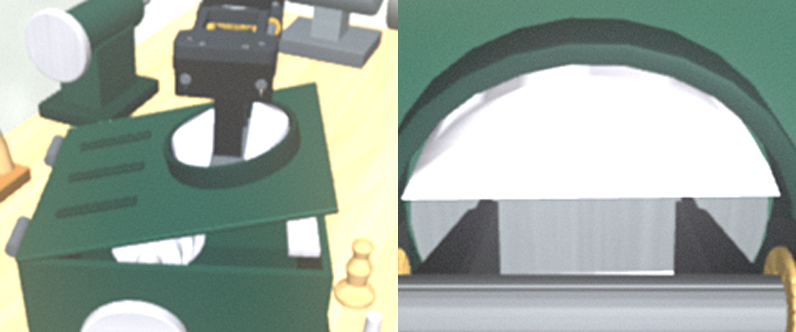

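Emit:
jog_arm:
  deltas: [9,0,0.5,0,0,0,0.5,9,-0.2,-1,0,0,0,0.5,9,-0.2,-1,0,0,0,0.5,9,-0.2,-1,0,0,0,0.5,5,-0.2,-1,0,0,0,0.5]

```text
t: 3.92
eef_pos: [529.9, 10.5, 356.1]
tcp_rot: [-0.335, 1.564, -0.016]
ft_force: [1.3, 2.3, 2.7]
opening: 0.499
```

```bash
python3 look.py 4 526 8.5 350
```

```text
t 3.925 pos [529.9  10.5 356.1] F [1.3 2.3 2.7] Mo [ 0.46 -0.1  -0.02] op 0.499 q [-0.1   0.42  1.85  0.    0.87 -2.  ]
tool y ang 108.28 x [ 0.007 -0.    -1.   ]
tool shift [ 6.  -0.7 -4.3]
```

View pics/L4.png

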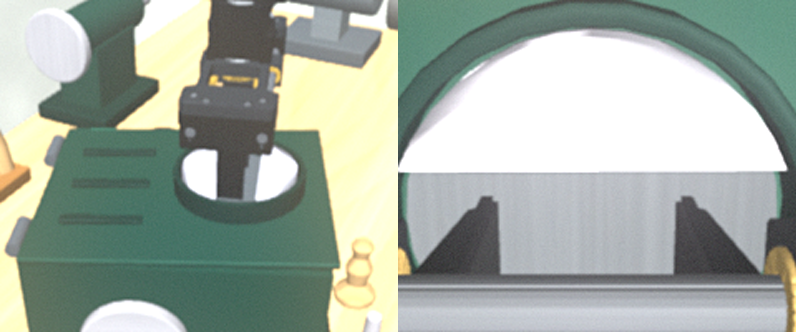

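Emit:
jog_arm:
  deltas: [4,-0.3,-2,0,0,0,0.5,3,-0.3,-2,0,0,0,0.5,2,0,0,0,0,0,0.5]

```text
t: 4.4
eef_pos: [526.8, 8.9, 349.9]
tcp_rot: [-0.29, 1.558, 0.029]
ft_force: [-11.1, 2.8, 37.6]
opening: 0.497
```

```bash
python3 look.py 5 525.8 8.4 350
```

```text
t 4.4 pos [526.8   8.9 349.9] F [-11.1   2.8  37.6] Mo [0.66 2.19 0.04] op 0.497 q [-0.11  0.42  1.86  0.    0.85 -2.  ]
tool y ang 108.26 x [ 0.013  0.    -1.   ]
tool shift [-0.1 -0.2 -1.1]
```

View pics/L5.png

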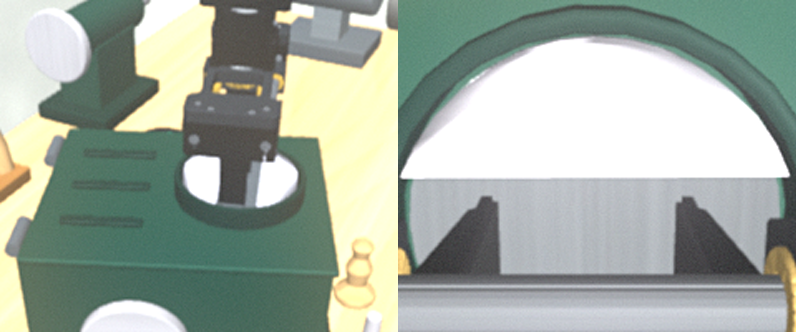

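Emit:
jog_arm:
  deltas: [0.6,0,-0.5,0,0.012,0.004,0.5,0.6,0,0,0,0,0,0.5]

```text
t: 4.75
eef_pos: [526.1, 8.7, 350.3]
tcp_rot: [-0.336, 1.568, -0.017]
ft_force: [-2.8, 0.9, 9.2]
opening: 0.504
```

```bash
python3 -c "
from st import *
to([525.8,8.4,350])"
```

```text
t 4.75 pos [526.1   8.7 350.3] F [-2.8  0.9  9.2] Mo [ 0.34  0.54 -0.02] op 0.504 q [-0.11  0.42  1.86  0.    0.86 -2.  ]
tool y ang 108.27 x [ 0.003 -0.    -1.   ]
tool shift [ 0.3 -0.1 -0.4]
```

Emit:
jog_arm:
  deltas: [0.8,0,0,0.15,0.001,0,0.5,0.8,0,0,0.15,0.001,0,0.5,0.8,0,0,0.15,0.001,0,0.5]

```text
t: 5.12
eef_pos: [525.6, 8.2, 350.2]
tcp_rot: [-0.519, 1.568, -0.662]
ft_force: [-3.7, -0.9, 14.8]
opening: 0.498
```

```bash
python3 look.py 6 525.8 8.4 350
```

```text
t 5.125 pos [525.6   8.2 350.2] F [-3.7 -0.9 14.8] Mo [0.12 0.65 0.04] op 0.498 q [-0.11  0.42  1.86 -0.    0.86 -1.54]
tool y ang 81.81 x [ 0.002 -0.002 -1.   ]
tool shift [0.2 0.2 0.1]
```

View pics/L6.png

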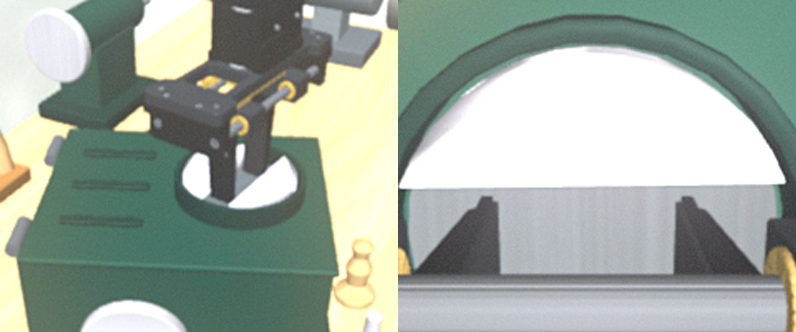

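Emit:
jog_arm:
  deltas: [0.7,0,0,0.16,0.001,0,0.5,0.7,0,0,0.16,0.001,0,0.5,0.7,0,0,0.16,0.001,0,0.5,0.7,0,0,0.16,0.001,0,0.5,0.7,0,0,0.16,0.001,0,0.5]

```text
t: 5.85
eef_pos: [524.3, 7.7, 350.2]
tcp_rot: [-0.333, 1.57, -1.299]
ft_force: [-4.2, 0.0, 15.0]
opening: 0.495
```

```bash
python3 look.py 7 525.8 8.4 350
```

```text
t 5.85 pos [524.3   7.7 350.2] F [-4.2  0.  15. ] Mo [0.09 0.67 0.07] op 0.495 q [-0.11  0.42  1.87 -0.    0.86 -0.72]
tool y ang 34.68 x [ 0.    -0.001 -1.   ]
tool shift [0.2 1.7 0.2]
```

View pics/L7.png

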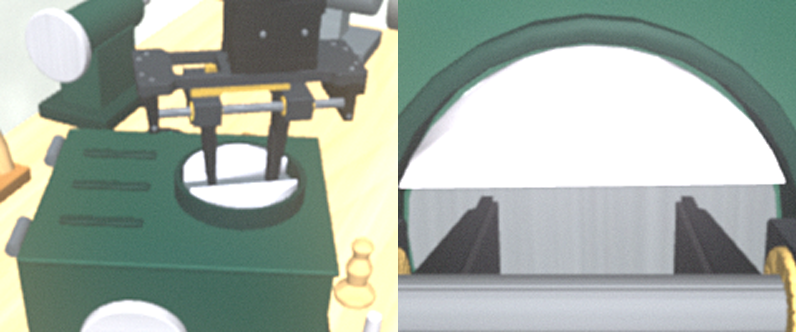

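Emit:
jog_arm:
  deltas: [0.7,0.5,0,0.12,0,0,0.5,0.7,0.5,0,0.12,0,0,0.5,0.7,0.3,0,0.1,0,0,0.5]

```text
t: 6.32
eef_pos: [524.4, 8.0, 350.3]
tcp_rot: [0.077, 1.568, -1.237]
ft_force: [-0.9, 0.2, 11.2]
opening: 0.502
```

```bash
python3 look.py 8 525.8 8.4 350
```

```text
t 6.325 pos [524.4   8.  350.3] F [-0.9  0.2 11.2] Mo [-0.06  0.1   0.2 ] op 0.502 q [-0.11  0.42  1.87 -0.    0.86 -0.37]
tool y ang 14.72 x [ 0.001 -0.002 -1.   ]
tool shift [ 0.3  1.5 -0.1]
```

View pics/L8.png

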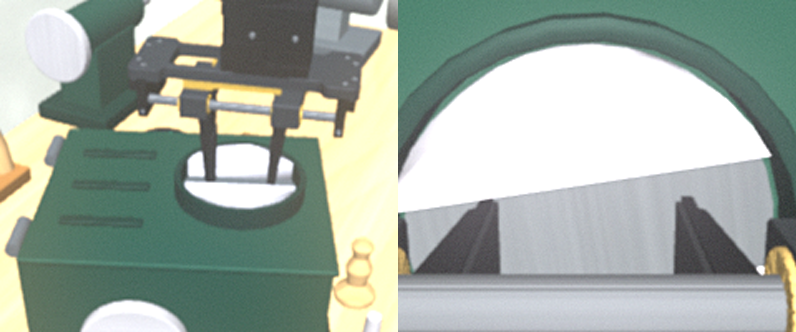

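Emit:
jog_arm:
  deltas: [0.7,0.3,0,0.08,0,0,0.5,0.7,0.3,0,0.05,0,0,0.5]

```text
t: 6.68
eef_pos: [524.7, 9.7, 350.2]
tcp_rot: [1.434, 1.568, -0.009]
ft_force: [-2.2, 6.1, 14.5]
opening: 0.505
```

```bash
python3 look.py 9 525.8 8.4 350
```

```text
t 6.675 pos [524.7   9.7 350.2] F [-2.2  6.1 14.5] Mo [1.06 0.7  2.67] op 0.505 q [-0.11  0.42  1.87  0.    0.86 -0.24]
tool y ang 7.32 x [ 0.003 -0.    -1.   ]
tool shift [0.2 0.9 1.4]
```

View pics/L9.png

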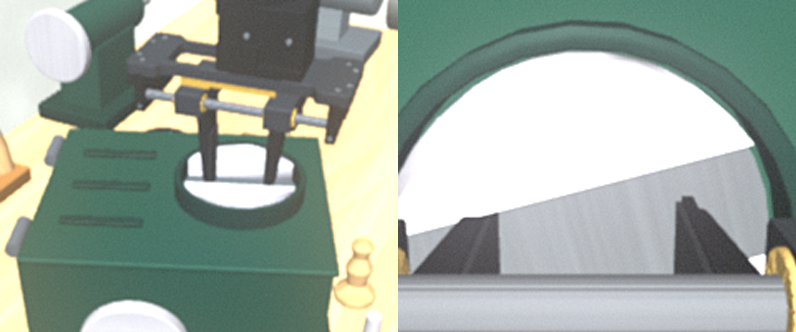

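Emit:
jog_arm:
  deltas: [-3,0,0,-0.02,0,0,0.5,-4,0,0,0,0,0,0.5,-2,0,0,-0.06,0,0,0.5]

```text
t: 7.15
eef_pos: [524.2, 9.8, 356.9]
tcp_rot: [-0.838, 1.568, -2.193]
ft_force: [-0.7, -0.6, 0.3]
opening: 0.503
```

```bash
python3 look.py 10 525.8 8.4 350
```

```text
t 7.15 pos [524.2   9.8 356.9] F [-0.7 -0.6  0.3] Mo [-0.11 -0.02  0.04] op 0.503 q [-0.11  0.41  1.86 -0.    0.88 -0.32]
tool y ang 12.35 x [-0.001 -0.002 -1.   ]
tool shift [6.9 1.2 1.7]
```

View pics/L10.png

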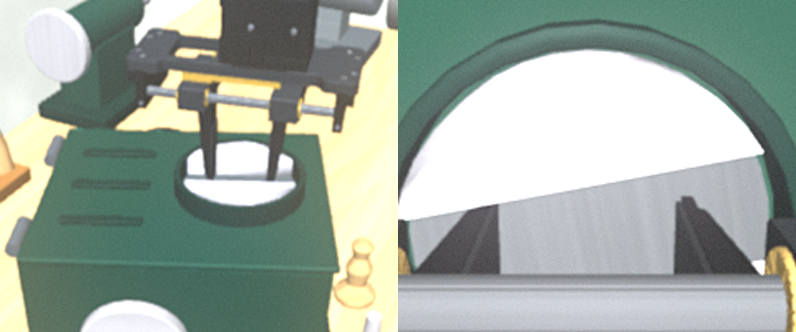

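Free and the cover stays shut. I'll lift straight out.

Emit:
jog_arm:
  deltas: [-10,0,0,0,0,0,0.5,-20,0,0,0,0,0,0.5,-40,0,0,0,0,0,0.5,-40,0,0,0,0,0,0.5,-20,-40,-30,0,0,0,0.5,0,-40,-30,0,0,0,0.5,0,0,0,0,0,0,0.5,0,0,0,0,0,0,0.5]

```text
t: 8.25
eef_pos: [430.3, 52.4, 495.4]
tcp_rot: [0.39, 1.569, -0.978]
ft_force: [-0.2, 0.3, 0.7]
opening: 0.497
```

```bash
python3 - <<'E'
from st import *
from cell import eyes
import cv2
to([0,0,0])
a=eyes.read_camera('side')['image'][150:360,205:425,::-1];b=eyes.read_camera('top')['image'][130:330,220:440,::-1]
f=lambda i:cv2.resize(cv2.convertScaleAbs(i,alpha=1.8,beta=20),(400,380),interpolation=2)
cv2.imwrite('pics/end.png',np.hstack([f(a),f(b)]))
E
```

```text
t 8.25 pos [430.3  52.4 495.4] F [-0.2  0.3  0.7] Mo [-0.13  0.02 -0.03] op 0.497 q [-0.03  0.12  1.86 -0.    1.16 -0.23]
tool y ang 11.6 x [ 0.001 -0.001 -1.   ]
tool shift [ 495.1 -432.3  -35.9]
```

View pics/end.png

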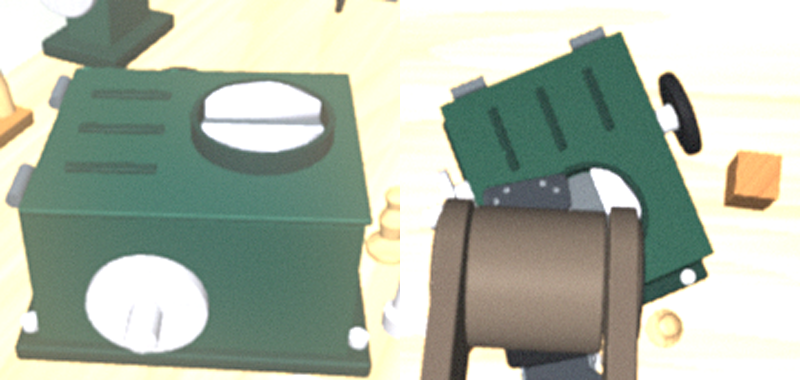

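The side view shows the cover shut with the slot along the headstock's x, and the hand is clear and at rest. I'll hand the job in.

```bash
python3 -c "
from cell import env
print(env.job_done())"
```

```text
the job is handed in; nothing more can be done
None
```

The cover is shut and locked by its fastener, and I handed the job in at about 8.3 s; it reports no verdict.

- **Method:** I set both half-open fingertips in the slot, one on each side of the axis. I pressed the cover down to its stop with the fastener still unlocked, then turned clockwise while pressing with about 9–15 N.
- **At the stop:** the dial stopped turning with the slot at about 23°, which matches the headstock's x direction. Turning a little further raised the moment to 2.7 N m against the stop. I then lifted out without dragging the dial back.
- **Last checks:** the final side picture shows the cover shut by itself, with the slot along the headstock's x. The hand is clear and the wrist force is about zero. The top view was partly blocked by the arm. The blank and finial show there with no sign of having moved; I did not check the drive centre and jar separately at the end.
- **What disagreed:**
  - The calibrated fit left errors of up to about 3 pixels.
  - The wrist camera put the dial about 3–4 mm further back than the fit; I split the difference, and the slot's play covered it.
  - The first full press briefly reached about 38 N through the fingertips before I eased it off.

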